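# Change the gas selector to the blue outlet

## Robot

A 6-joint arm with a two-finger parallel gripper is mounted at the origin on a cart in front of the work surface, level with it; the furniture and walls round the work are solid. World frame = base frame: x ahead of the robot, y to its left, z up, the work surface at z = 0. Lengths are in m, angles in rad, forces in N, time in s.
With the tool pointing down it reaches from about 0.35 to 0.95 m from the base axis. Payload 17.4 kg.
Tool frame: the origin (TCP) lies on the centre line of the jaws, within the pads' length; the fingertips stand bot.finger_overhang ahead of it and the grasp point (between the pads) is the TCP (bot.finger_overhang is the distance from the TCP to the fingertips, in m); z points along the fingers, y is the line along which they close (so a half turn about z gives the same grasp; the last joint's range is limited). The gripper opens to 93 mm and grips with 3 to 60 N. Pads are 15 mm wide; open, the fingers measure 128 mm over their backs; the gripper's body (75 mm by 188 mm) begins 65 mm behind the grasp point.
Start: joints at [1.256, 0.116, 1.442, -0, 1.584, -0.038], TCP at [0.184, 0.649, 0.238] pointing down, gripper open.
Joint ranges: [-2.83, 2.83], [-0.83, 2.19], [0.07, 2.5], [-1.14, 4.28], [0.01, 3], [-2.97, 2.97]. Speed limits (rad/s): [1.89, 1.89, 2.22, 3.14, 3.14, 3.14].

## Interface

Orientations are given as a unit quaternion [w, x, y, z].
In Python, from bench import bot gives the robot as it stands.
- The arm moves only by the tool move_arm, never from a script. Its argument "increments" is a list of rows, each a list of 3 entries, a list of its own where there are three numbers: the shift along the tool's x, y, z in mm, then the turn, a rotation vector about the tool's x, y, z in rad, then the closure in counts, from 0 (fully open) to 255 (shut). In form: [[[dx, dy, dz], [wx, wy, wz], jaw], ...]. A call has exactly 5 rows; each row is the pose to reach, as a shift and turn from the pose commanded when the call began, along the tool's axes at that moment; what a row does not reach only later rows make up. A row lasts 1/12 s, in which the tool goes at most 41.7 mm and 7.16 degrees, less where a joint would pass 70% of its speed; a pose out of reach is approached as far as the arm can. A call with a gripper value outside its range is refused whole. The fingers move at their own pace and stop on an object; the grip force is fixed at half the most. Time passes only in rows, so rows that repeat a pose let the fingers close, or fill a call up. It gives the time, the measured TCP pose, the force, the opening and the grip force at its end, in the units of the state.
- bot.state(): the state, without advancing time (a new reading comes with each control period).
- bot.get_image(name): name is "side" or "top" or "wrist"; returns a dict with "img" (420x560x3 uint8, red, green, blue), "camera_matrix" (3x3 intrinsics, pixels), "eye" and "attitude" of the camera in the world. Camera axes: x right, y down, z forward; pixel columns grow to the right and rows downward; lengths in m; the calibration is good to about 2 mm. A picture is of the moment at which its call begins. There is no depth.
- bot.finish_job(): hands the job in; it is judged then, once.
The state is a dict: "t": time; "joint_pos": joint angles; "dq": joint speeds; "joint_torque": joint torques, N m; "tool_pos": TCP position; "orientation": TCP orientation; "force": force on the tool from outside, world axes, zero at the start; "moment": the same for the moment, N m; "grip_width": finger opening in m; "gripper_force": force on a finger pad.
Only numpy, scipy, OpenCV 4.12 (cv2) and the standard library are available. Lean on these libraries where they do the work, as an engineer would, in place of code of your own. Each camera call takes 0.05 s, during which the arm holds its last target. There are 200 camera calls.

## Task

Switch the bench gas panel over to the outlet with the blue collar, pushing the handles with a fingertip and never gripping them. First push the yellow supply lever crosswise until the supply is fully shut, then push the black selector pointer round until it points squarely at the blue collar, and then push the yellow lever back in line with its tube so the supply is fully open again; do not turn the selector while the supply is open, and leave the glassware, bottle, marker and tweezers standing or lying where they are.

Things in the scene. Friction and masses are not known exactly. Their poses are not given: they have to be found in the camera images.
- panel: Fixed grey gas panel, deck 48 mm above the bench. Origin on the bench; its +x points to its rear, +y to its left. It spans x -110..140, y -225..205 mm. A bulkhead 44 mm high stands on the deck at x 116..138; four outlet tubes run to it 78 mm above the bench, the supply tube at 66 mm (y = 115, behind the valve). A gauge stands on that tube at x 80, top 125 mm above the bench.
- selector_axis (a point): Point on the upright axis of the black selector pointer, at panel x = 0, y = -90 mm, 73 mm above the bench (mid height of its arm). Under it on the deck a steel base of 54 mm diameter, 14 mm high; on that a black hub of 38 mm diameter, top 86 mm above the bench.
- selector (a joint): Angle of the black pointer (rad). 0: it points along the panel's -x (toward the robot), the off sector without outlets; grows anticlockwise from above (direction in the panel frame: pi + value). Stops at -3.0 and 3.0. Outlets stand at -2.618, -1.571, 1.571 and 2.618. Friction 0.10 N m (1.7 N at 60 mm), stays where left, no detents. Starts at -0.5 to 0.5.
- pointer_tip (a point): Tip of the pointer arm, 78 mm from the selector axis, at mid height of the arm. The arm is a straight black bar 14 mm wide with a white stripe on top, from the hub to the tip (the last 12 mm taper), its underside 66 mm and its top 80 mm above the bench.
- pointer_aim (a point): Imaginary point straight ahead of the pointer, 110 mm from the selector axis, the same distance as the outlets: it lies over a collar's axis when the pointer points squarely at that collar.
- collar_blue: Blue plastic collar round the foot of an outlet tube, 26 mm diameter (38 mm flange at its foot), 21 mm high, fixed on the deck; origin at the centre of its underside at deck height, 110 mm from the selector axis. Which outlet has it varies.
- collar_green: Green collar on another outlet, the same size.
- collar_red: Red collar on another outlet, the same size.
- collar_white: White collar on another outlet, the same size.
- valve_axis (a point): Point on the upright axis of the supply ball valve (brass), at panel x = 0, y = 115 mm, 97 mm above the bench (about mid height of the lever grip).
- supply (a joint): Angle of the yellow supply lever (rad). 0: open, in line with its tube, pointing along the panel's -x (toward the robot). Grows clockwise seen from above to 1.571: shut, crosswise, pointing along the panel's +y (left). Stops at both ends; friction 0.10 N m (about 1.5 N at the grip), stays where left. Starts open, 0 to 0.08.
- lever_end (a point): Outer end of the supply lever, 96 mm from the valve axis, 98 mm above the bench. The yellow grip is a bar 15 mm wide, 38 to 96 mm from the axis, underside 91 mm and top 105 mm above the bench; nearer the axis is a thin steel stem. Below the grip the deck is clear beyond 52 mm from the axis.
- beaker: Loose clear beaker, 54 mm diameter, 69 mm high, to the right of the panel; not to be touched.
- bottle_amber: Loose amber bottle, 48 mm diameter, 92 mm high, to the right of the panel; not to be touched.
- vial_blue: Loose glass vial with blue content, 22 mm diameter, 50 mm high, to the left of the panel; not to be touched.
- vial_pink: Loose glass vial with pink content, 22 mm diameter, 50 mm high, to the left of the panel; not to be touched.
- marker_red: Loose red marker, 121 x 12 x 13 mm, lying to the left of the panel; not to be touched.
- tweezers: Loose steel tweezers, 124 x 19 mm, 8 mm high, lying along the front right edge of the deck, beyond the pointer's sweep (panel x -86 mm and less); not to be touched.

How it is judged:
On the way, in this order (a step that is already met when the one before it is completed fails the run):
1. the supply lever is pushed fully shut, within 0.17 rad of crosswise, before the selector is turned (value of joint supply above 1.4 rad and distance of pointer_tip from where it was at the start of the episode below 0.012 m), for 0.2 s.
2. with the supply shut, the selector pointer comes to rest pointing at the blue collar (its aim point within 16 mm of the collar's axis, about 8 degrees) (value of joint supply above 1.4 rad and horizontal distance between pointer_aim and collar_blue below 0.016 m and velocity of joint selector between -0.1 and 0.1 rad/s), for 0.3 s.
3. the supply lever is pushed back open, within 0.16 rad of in line, the pointer still on blue (value of joint supply below 0.16 rad and horizontal distance between pointer_aim and collar_blue below 0.016 m), for 0.2 s.
At the end, for the whole second after the job is handed in: The supply lever is open (within 0.16 rad of in line with its tube), the selector points at the blue collar (aim point within 16 mm of the collar's axis), and both are at rest (all of step 3 and velocity of joint selector between -0.05 and 0.05 rad/s and velocity of joint supply between -0.05 and 0.05 rad/s); the robot touches nothing.
It fails at once if the selector is turned while the supply is not shut (value of joint supply below 1.2 rad and (velocity of joint selector above 0.15 rad/s or velocity of joint selector below -0.15 rad/s)).
It fails at once if a handle is gripped or forced (more than 30 N between the fingers and the supply lever or the selector) (contact force between the fingers and supply above 30 N or contact force between the fingers and selector above 30 N).
It fails at once if a bystander is moved by more than 25 mm, lifted or knocked over (distance of any of beaker, vial_blue, vial_pink, bottle_amber, marker_red, tweezers from where it was at the start of the episode above 0.025 m or angle between any of beaker, bottle_amber, vial_blue, vial_pink's own z axis and vertical above 0.35 rad).
It also fails if it takes over 59 s, if anything falls off the work surface, if the arm or the gripper's body presses on something with over 40 N, if the wrist force passes 120 N, or if a joint passes its speed limit or range.

## Working session

There is one attempt and no reset: what is moved stays moved. The work goes in short steps, Python scripts to look and compute and a tool call to move; the robot and the scene stay as the last step left them, time stands still between calls to the robot, and variables do not carry over. Pictures are saved under pics/ and viewed, at most 10 in all, crops included, and the job is handed in when it is done.

Besides the shell and the picture viewer there is one more tool, called as name(argument=value, ...) on one line, values as JSON. move_arm: Moves the arm, as the interface text tells. Its arguments: {"type":"object","properties":{"increments":{"type":"array"}},"required":["increments"]}

```bash
mkdir -p pics
python3 - <<'E'
from bench import bot
import cv2,numpy as np
s=bot.state();print(s['t'],s['tool_pos'],s['orientation'],s['grip_width'],bot.finger_overhang)
for n in("top","side"):
    r=bot.get_image(n);cv2.imwrite(f"pics/{n}0.png",r["img"][:,:,::-1]);print(n,r["camera_matrix"],r["eye"],r["attitude"])
E
```

```text
0.0 [0.18439913 0.6491351  0.2369459 ] [-8.62201427e-05  1.37947262e-01  9.90439423e-01 -5.42670418e-04] 0.09294191295132324 0.019
top [[474.97504116   0.         281.06836213]
 [  0.         474.97504116 210.34887578]
 [  0.           0.           1.        ]] [0.42302436 0.01201086 1.15236986] [ 0.05364855 -0.70140541  0.70880702 -0.05239182]
side [[544.60460565   0.         276.78506589]
 [  0.         544.60460565 194.39419669]
 [  0.           0.           1.        ]] [-0.09173859 -0.91881122  0.85869029] [-0.44193851  0.83716447 -0.28972696  0.14108258]
```

View pics/top0.png

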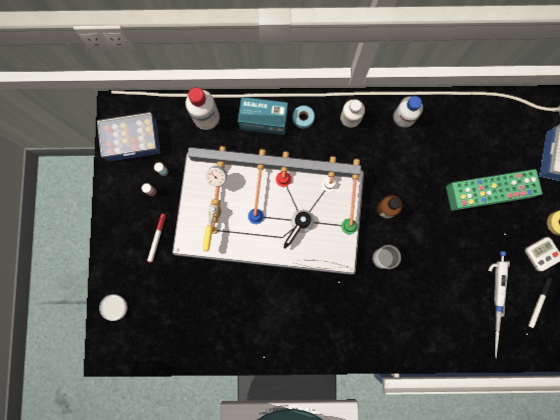

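View pics/side0.png

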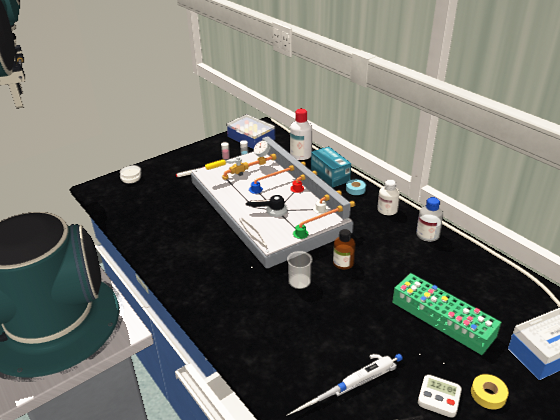

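The top view shows the panel turned slightly. Blue collar is at (256,216), left of the hub at (303,219), so its outlet is -1.571. The pointer tip is near (287,246), the lever runs from about (213,220) to (207,247), and the marker and vials lie to the left. The side view agrees.

```bash
cat > h.py <<'E'
import numpy as np,cv2
from scipy.spatial.transform import Rotation as R
from bench import bot
def rot(q): return R.from_quat([q[1],q[2],q[3],q[0]])
def ray(cam,uv,z):
    d=rot(cam["attitude"]).apply(np.linalg.inv(cam["camera_matrix"])@[uv[0],uv[1],1]);e=np.array(cam["eye"])
    return (e+d*(z-e[2])/d[2])[:2]
def proj(cam,p):
    c=rot(cam["attitude"]).inv().apply(np.array(p)-cam["eye"]);u=cam["camera_matrix"]@c;return u[:2]/u[2]
def masks(img):
    h=cv2.cvtColor(img,cv2.COLOR_RGB2HSV);f=lambda lo,hi:cv2.inRange(h,lo,hi)
    return dict(blue=f((105,130,50),(128,255,255)),green=f((45,120,50),(85,255,255)),red=f((0,190,90),(4,255,255))|f((174,180,90),(180,255,255)),yellow=f((22,150,120),(34,255,255)))
def biggest(m,roi):
    x0,y0,x1,y1=roi;k=np.zeros_like(m);k[y0:y1,x0:x1]=m[y0:y1,x0:x1]
    c=max(cv2.findContours(k,cv2.RETR_EXTERNAL,cv2.CHAIN_APPROX_NONE)[0],key=cv2.contourArea)
    return c
E
python3 - <<'E'
from h import *
c=bot.get_image("top");m=masks(c["img"]);P=[];W=[]
for n,a in(("blue",90),("red",30),("green",-90)):
    k=biggest(m[n],(172,145,365,275));uv=cv2.minEnclosingCircle(k)[0];a=np.radians(a)
    P.append([.11*np.cos(a),-.09+.11*np.sin(a)]);W.append(ray(c,uv,.058));print(n,uv,cv2.contourArea(k))
g=c["img"].max(2);k=biggest((g<60).astype(np.uint8)*255,(280,205,320,250))
print(cv2.boundingRect(k))
P.append([0,-.09]);W.append(ray(c,(303.5,219.5),.086))
for p,uv in(([-.11,.205],(174,255.5)),([-.11,-.225],(357,272.5))):P.append(p);W.append(ray(c,uv,.048))
P=np.array(P);W=np.array(W);z=P@[1,1j];w=W@[1,1j];zc=z-z.mean();wc=w-w.mean()
th=np.angle((zc.conj()*wc).sum());t=w.mean()-z.mean()*np.exp(1j*th)
print("theta",th,"t",t);print("res mm",np.round(1e3*(w-t-z*np.exp(1j*th)),1))
k=biggest(m["yellow"],(190,200,230,260));r=cv2.minAreaRect(k);b=cv2.boxPoints(r)
for uv in b: print("yel",((ray(c,uv,.105)@[1,1j]-t)*np.exp(-1j*th)*1e3).round(1))
for uv in((285,247),(303.5,219.5)): print("ptr",((ray(c,uv,.08)@[1,1j]-t)*np.exp(-1j*th)*1e3).round(1))
img=cv2.resize(c["img"][130:285,165:375],None,fx=3.8,fy=3.8,interpolation=cv2.INTER_CUBIC);cv2.imwrite("pics/c1.png",img[:,:,::-1])
E
```

```text
blue (255.35592651367188, 215.75424194335938) 109.0
red (284.1363525390625, 178.31817626953125) 24.0
green (348.51885986328125, 225.78302001953125) 103.5
(284, 212, 27, 36)
theta -0.10586877673288277 t (0.5738673857982577+0.05165569006726787j)
res mm [ 0.5+1.5j -0.2-1.7j -2. +4.4j -1.5+0.4j  0.7-4.6j  2.6+0.1j]
yel (-90.1+121.1j)
yel (-38.5+120.5j)
yel (-38.7+115.3j)
yel (-90.3+115.9j)
ptr (-67.1-54j)
ptr (-0.8-90j)
```

View pics/c1.png

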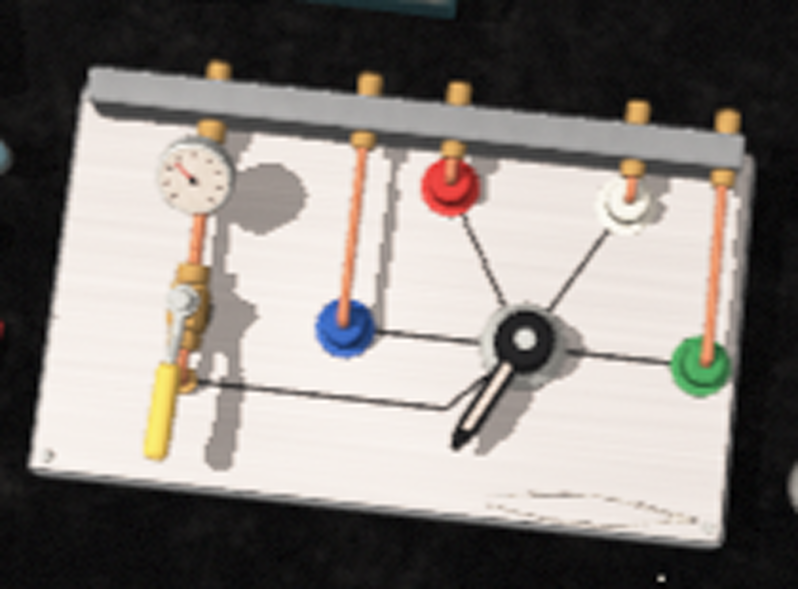

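Closing the jaws gives a fingertip of about 35 x 15 mm. I'll turn the tool so its axes match the panel's (tool x = -panel x, tool y = panel y), which lets me plan in panel coordinates.

```bash
cat >> h.py <<'E'
TH=-0.10587;T=0.57387+0.05166j
def pan():
    s=bot.state();p=s["tool_pos"];q=(p[0]+1j*p[1]-T)*np.exp(-1j*TH)*1e3
    return np.array([q.real,q.imag,p[2]*1e3]),rot(s["orientation"]),s
RT=R.from_euler("z",TH)*R.from_matrix(np.diag([-1,1,-1]))
E
python3 - <<'E'
from h import *
p,r,s=pan();print(p);print("turn",(r.inv()*RT).as_rotvec())
w=T+(-80+72j)*1e-3*np.exp(1j*TH)
print(r.inv().apply(np.array([w.real,w.imag,.18])-s["tool_pos"])*1e3)
# lever push plan: TCP panel xy for lever angle a, contact radius ~78
for a in np.linspace(0.0,1.52,13):
    u=np.array([-np.cos(a),np.sin(a)]);n=np.array([-np.sin(a),-np.cos(a)]) # push side
    h=7.5*abs(n[0])+17.5*abs(n[1]); print(round(a,2),(np.array([0,115])+74*u+(7.5+h)*n).round(0))
E
```

```text
[-450.39389416  553.01513173  237.11164666]
turn [-8.46144088e-04 -6.98194074e-05 -1.70884704e-01]
[-446.79751028 -410.97337207   57.46134556]
0.0 [-74.  90.]
0.13 [-77.  99.]
0.25 [-78. 108.]
0.38 [-79. 118.]
0.51 [-78. 128.]
0.63 [-75. 138.]
0.76 [-71. 148.]
0.89 [-66. 157.]
1.01 [-59. 166.]
1.14 [-51. 173.]
1.27 [-41. 180.]
1.39 [-31. 185.]
1.52 [-20. 188.]
```

move_arm(increments=[[[-150, -137, 19], [0, 0, -0.171], 255], [[-150, -137, 19], [0, 0, -0.171], 255], [[-150, -137, 19], [0, 0, -0.171], 255], [[-150, -137, 19], [0, 0, -0.171], 255], [[-150, -137, 19], [0, 0, -0.171], 255]])

```text
t: 0.57
tool_pos: [0.2919, 0.4745, 0.2182]
orientation: [-0.0, 0.053, 0.999, -0.0]
force: [-0.1, 0.5, 0.6]
grip_width: 0.0645
gripper_force: 0.0
```

Run:
```python
from h import *
p,r,s=pan();print(s["t"],p,(r.inv()*RT).as_rotvec(),s["grip_width"],s["force"])
```

```text
0.5667 [-325.05205704  390.66415006  218.15704162] [-3.84339889e-04 -5.93866914e-06  3.27626914e-04] 0.06447135621941998 [-0.06404038  0.50842574  0.63909609]
```

move_arm(increments=[[[-24, -32, 4], [0, 0, 0], 255], [[-49, -64, 8], [0, 0, 0], 255], [[-73, -96, 12], [0, 0, 0], 255], [[-98, -128, 15], [0, 0, 0], 255], [[-122, -160, 19], [0, 0, 0], 255]])

```text
t: 0.98
tool_pos: [0.3963, 0.3027, 0.1996]
orientation: [0.0, 0.053, 0.999, 0.0]
force: [0.0, -0.1, -0.2]
grip_width: 0.031
gripper_force: 0.0
```

move_arm(increments=[[[-24, -32, 4], [0, 0, 0], 255], [[-49, -64, 8], [0, 0, 0], 255], [[-73, -96, 12], [0, 0, 0], 255], [[-98, -128, 15], [0, 0, 0], 255], [[-122, -160, 19], [0, 0, 0], 255]])

```text
t: 1.4
tool_pos: [0.5008, 0.1306, 0.1807]
orientation: [0.0, 0.053, 0.999, 0.0]
force: [0.2, 1.0, -0.3]
grip_width: 0.0012
gripper_force: 0.0
```

Run:
```python
from h import *
p,r,s=pan();print(s["t"],p,(r.inv()*RT).as_rotvec(),s["grip_width"],s["force"])
c=bot.get_image("wrist");cv2.imwrite("pics/w1.png",c["img"][:,:,::-1]);print(c["eye"],c["attitude"],c["camera_matrix"])
pt=lambda x,y,z:[*(lambda w:(w.real,w.imag))(T+(x+1j*y)*1e-3*np.exp(1j*TH)),z*1e-3]
for n,q in dict(sel=(0,-90,86),blue=(0,20,69),valve=(0,115,97),lev=(-96,115,105),tip=(p[0],p[1],p[2]-19)).items():print(n,proj(c,pt(*q)))
```

```text
1.4 [-80.99770015  70.73818625 180.66118691] [ 1.82116195e-04  4.73568831e-04 -2.37686659e-05] 0.0011634946780785726 [ 0.17907425  0.99378614 -0.26734487]
[0.42172054 0.14033595 0.32784679] [0.10819825 0.73551901 0.66168984 0.09732157] [[358.29224538   0.         277.37481218]
 [  0.         358.29224538 208.80523434]
 [  0.           0.           1.        ]]
sel [ 68.29754617 317.34827721]
blue [213.86303411 305.41289341]
valve [334.81479417 325.94210638]
lev [343.59640265 205.36280572]
tip [274.65554561 264.76854307]
```

View pics/w1.png

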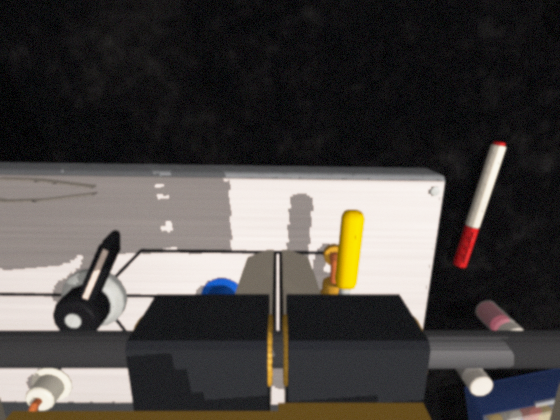

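The wrist view puts the lever end at (352,210) and the hub at (72,320), within 2–3 mm of the fit. Next: descend to the right of the lever and sweep it shut.

move_arm(increments=[[[0, 0, 30], [0, 0, 0], 255], [[0, 0, 60], [0, 0, 0], 255], [[0, 0, 81], [0, 0, 0], 255], [[-2, 8, 81], [0, 0, 0], 255], [[-4, 15, 81], [0, 0, 0], 255]])

```text
t: 1.87
tool_pos: [0.5055, 0.1475, 0.0994]
orientation: [-0.001, 0.053, 0.999, -0.0]
force: [1.3, -0.7, 0.8]
grip_width: 0.0004
gripper_force: 0.0
```

move_arm(increments=[[[-1, 6, 0], [0, 0, 0], 255], [[0, 13, 0], [0, 0, 0], 255], [[1, 20, 0], [0, 0, 0], 255], [[1, 27, 0], [0, 0, 0], 255], [[2, 32, 0], [0, 0, 0], 255]])

```text
t: 2.28
tool_pos: [0.5074, 0.1801, 0.1003]
orientation: [0.0, 0.053, 0.999, 0.0]
force: [0.9, -1.9, 0.3]
grip_width: 0.0005
gripper_force: 0.7
```

Run:
```python
from h import *
p,r,s=pan();print(s["t"],p,s["force"])
```

```text
2.2833 [-79.69665092 120.6752129  100.32672132] [ 0.9167875  -1.87029926  0.26662785]
```

move_arm(increments=[[[-2, 8, 0], [0, 0, 0], 255], [[-5, 18, 0], [0, 0, 0], 255], [[-9, 28, 0], [0, 0, 0], 255], [[-14, 37, 0], [0, 0, 0], 255], [[-21, 46, 0], [0, 0, 0], 255]])

```text
t: 2.7
tool_pos: [0.5333, 0.2237, 0.0995]
orientation: [-0.0, 0.053, 0.999, -0.0]
force: [-1.3, -1.7, 0.0]
grip_width: 0.0004
gripper_force: 0.8
```

move_arm(increments=[[[-8, 7, 0], [0, 0, 0], 255], [[-18, 14, 0], [0, 0, 0], 255], [[-28, 19, 0], [0, 0, 0], 255], [[-35, 22, 0], [0, 0, 0], 255], [[-38, 22, 0], [0, 0, 0], 255]])

```text
t: 3.12
tool_pos: [0.5741, 0.241, 0.0993]
orientation: [-0.0, 0.053, 0.999, 0.0]
force: [-1.2, 1.8, -0.2]
grip_width: 0.0004
gripper_force: 0.7
```

Run:
```python
from h import *
p,r,s=pan();print(s["t"],p,s["force"])
```

```text
3.1167 [-19.82226353 188.25749788  99.34196021] [-1.24812404  1.8117306  -0.174198  ]
```

move_arm(increments=[[[-1, 0, 0], [0, 0, 0], 255], [[-2, 0, 0], [0, 0, 0], 255], [[-3, 0, 0], [0, 0, 0], 255], [[-3, 0, 0], [0, 0, 0], 255], [[-3, 0, 0], [0, 0, 0], 255]])

```text
t: 3.53
tool_pos: [0.5759, 0.24, 0.0998]
orientation: [0.0, 0.053, 0.999, -0.0]
force: [0.1, 0.1, 0.0]
grip_width: 0.0005
gripper_force: 0.2
```

Run:
```python
from h import *
p,r,s=pan();print(s["t"],p,s["force"])
c=bot.get_image("top");k=biggest(masks(c["img"])["yellow"],(165,190,230,260))
for uv in cv2.boxPoints(cv2.minAreaRect(k)): print("yel",((ray(c,uv,.105)@[1,1j]-T)*np.exp(-1j*TH)*1e3).round(1))
cv2.imwrite("pics/t2.png",cv2.resize(c["img"][130:285,150:375],None,fx=3.5,fy=3.5)[:,:,::-1])
```

```text
3.5333 [-17.88895823 187.45531467  99.80343073] [0.13398011 0.0566296  0.0289571 ]Traceback (most recent call last):
  File "<stdin>", line 3, in <module>
  File "h.py", line 15, in biggest
    c=max(cv2.findContours(k,cv2.RETR_EXTERNAL,cv2.CHAIN_APPROX_NONE)[0],key=cv2.contourArea)
ValueError: max() iterable argument is empty
```

move_arm(increments=[[[15, 0, 0], [0, 0, 0], 255], [[25, 0, -30], [0, 0, 0], 255], [[40, -10, -65], [0, 0, 0], 255], [[45, -45, -80], [0, 0, 0], 255], [[50, -85, -80], [0, 0, 0], 255]])

```text
t: 4.0
tool_pos: [0.5176, 0.1615, 0.1841]
orientation: [0.003, 0.051, 0.999, 0.001]
force: [1.1, -0.8, 0.6]
grip_width: 0.0004
gripper_force: 0.0
```

move_arm(increments=[[[1, -40, 0], [0, 0, 0], 255], [[2, -80, 0], [0, 0, 0], 255], [[3, -120, 0], [0, 0, 0], 255], [[4, -160, 0], [0, 0, 0], 255], [[4, -200, 0], [0, 0, 0], 255]])

```text
t: 4.42
tool_pos: [0.4914, -0.0393, 0.1801]
orientation: [0.001, 0.053, 0.999, -0.0]
force: [1.2, 0.5, -0.7]
grip_width: 0.0003
gripper_force: 0.0
```

Run:
```python
from h import *
p,r,s=pan();print(s["t"],p,s["force"])
c=bot.get_image("top");k=biggest(masks(c["img"])["yellow"],(165,190,230,260))
for uv in cv2.boxPoints(cv2.minAreaRect(k)): print("yel",((ray(c,uv,.105)@[1,1j]-T)*np.exp(-1j*TH)*1e3).round(1))
cv2.imwrite("pics/t2.png",cv2.resize(c["img"][130:285,150:375],None,fx=3.5,fy=3.5)[:,:,::-1])
c=bot.get_image("wrist");cv2.imwrite("pics/w2.png",c["img"][:,:,::-1])
```

```text
4.4167 [-72.43658404 -99.14525867 180.12605285] [ 1.15332009  0.53204459 -0.7074983 ]
yel 210.7j
yel (4.9+159.5j)
yel (-4+158.4j)
yel (-8.9+209.5j)
```

View pics/w2.png

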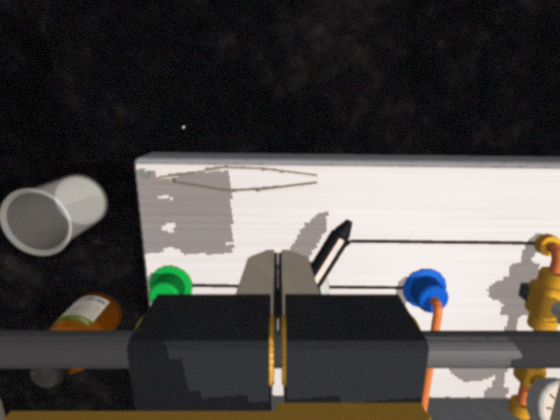

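The lever reads about 1.53 rad, so it is shut. The wrist view shows the pointer (tip 347,225) to the finger's left in panel terms, and the tweezers, beaker and bottle undisturbed. Now I'll push the pointer clockwise.

move_arm(increments=[[[0, 0, 31], [0, 0, 0], 255], [[0, 0, 62], [0, 0, 0], 255], [[0, 0, 92], [0, 0, 0], 255], [[-6, 6, 92], [0, 0, 0], 255], [[-12, 12, 92], [0, 0, 0], 255]])

```text
t: 4.93
tool_pos: [0.5054, -0.0262, 0.0875]
orientation: [-0.001, 0.053, 0.999, 0.0]
force: [-0.0, 0.4, -0.1]
grip_width: 0.0005
gripper_force: 0.0
```

move_arm(increments=[[[-2, 5, 0], [0, 0, 0], 255], [[-5, 10, 0], [0, 0, 0], 255], [[-8, 15, 0], [0, 0, 0], 255], [[-11, 20, 0], [0, 0, 0], 255], [[-15, 25, 0], [0, 0, 0], 255]])

```text
t: 5.35
tool_pos: [0.5236, -0.0031, 0.0885]
orientation: [0.001, 0.053, 0.999, -0.0]
force: [-0.2, -3.1, 1.6]
grip_width: 0.0006
gripper_force: 1.2
```

Run:
```python
from h import *
p,r,s=pan();print(s["t"],p,s["force"])
```

```text
5.35 [-44.24895649 -59.74682996  88.50430041] [-0.19432765 -3.07528221  1.63969842]
```

move_arm(increments=[[[-4, 3, 0], [0, 0, 0], 255], [[-9, 7, 0], [0, 0, 0], 255], [[-14, 10, 0], [0, 0, 0], 255], [[-20, 13, 0], [0, 0, 0], 255], [[-25, 14, 0], [0, 0, 0], 255]])

```text
t: 5.77
tool_pos: [0.5498, 0.0081, 0.0874]
orientation: [-0.0, 0.053, 0.999, 0.0]
force: [-2.2, 2.9, 1.0]
grip_width: 0.0007
gripper_force: 1.3
```

move_arm(increments=[[[-2, 1, 0], [0, 0, 0], 255], [[-3, 1, 0], [0, 0, 0], 255], [[-3, 1, 0], [0, 0, 0], 255], [[8, 0, 0], [0, 0, 0], 255], [[20, 0, 0], [0, 0, 0], 255]])

```text
t: 6.18
tool_pos: [0.5287, 0.0096, 0.0874]
orientation: [-0.0, 0.053, 0.999, -0.0]
force: [-0.2, 0.6, 0.3]
grip_width: 0.0005
gripper_force: 0.0
```

move_arm(increments=[[[10, 0, -40], [0, 0, 0], 255], [[40, 0, -80], [0, 0, 0], 255], [[80, 0, -90], [0, 0, 0], 255], [[120, 0, -90], [0, 0, 0], 255], [[150, 0, -90], [0, 0, 0], 255]])

```text
t: 6.6
tool_pos: [0.3779, 0.0256, 0.1783]
orientation: [0.001, 0.053, 0.999, 0.0]
force: [-0.6, -0.0, 0.2]
grip_width: 0.0002
gripper_force: 0.0
```

Run:
```python
from h import *
p,r,s=pan();print(s["t"],p,s["force"])
c=bot.get_image("top")
k=biggest((c["img"].max(2)<70).astype(np.uint8)*255,(258,195,320,235)).reshape(-1,2)
print("dark extent",k.min(0),k.max(0))
pts=np.array([(ray(c,uv,.08)@[1,1j]-T)*np.exp(-1j*TH)*1e3 for uv in k]);far=pts[np.abs(pts+90j)>32];print("arm mean",far.mean(),"far",pts[np.abs(pts+90j).argmax()],"ang",np.angle(far.mean()+90j),len(far))
pk=biggest(masks(c["img"])["blue"],(240,200,272,230));print("blue",(ray(c,cv2.minEnclosingCircle(pk)[0],.058)@[1,1j]-T)*np.exp(-1j*TH)*1e3)
cv2.imwrite("pics/t3.png",cv2.resize(c["img"][130:285,150:375],None,fx=3.5,fy=3.5,interpolation=cv2.INTER_CUBIC)[:,:,::-1])
```

```text
6.6 [-192.10239886  -46.57315885  178.29199363] [-0.6115687  -0.01290538  0.17395126]
dark extent [269 212] [310 227]
arm mean (-5.8341405359781-34.09444556796905j) far (-2.5090205599420528-11.24918763516799j) ang 1.6747770350657443 44
blue (0.3234307724313797+21.548586058384775j)
```

View pics/t3.png

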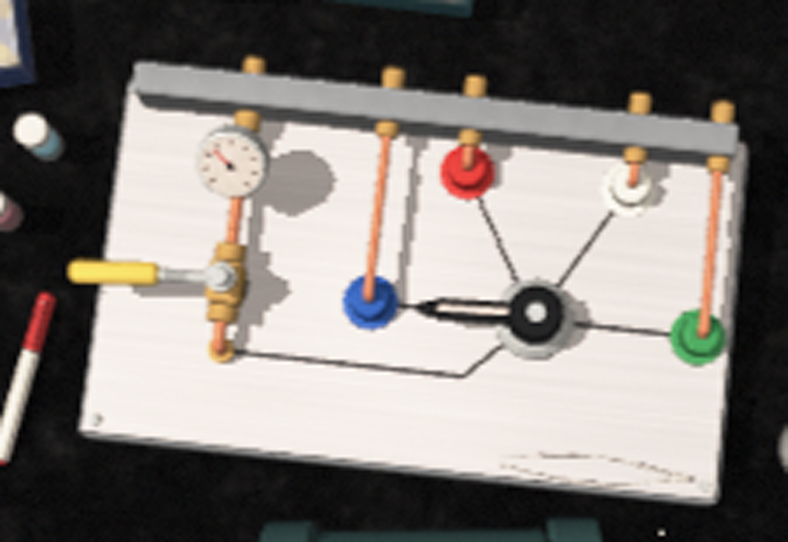

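The pointer tip at (417,306) is in line with the blue collar at (370,300), within about 0.03 rad. The lever is crosswise. Next: go round to the lever's rear side.

move_arm(increments=[[[-28, 29, 0], [0, 0, 0], 255], [[-57, 58, 0], [0, 0, 0], 255], [[-85, 87, 0], [0, 0, 0], 255], [[-113, 116, 0], [0, 0, 0], 255], [[-142, 145, 0], [0, 0, 0], 255]])

```text
t: 7.07
tool_pos: [0.5373, 0.1562, 0.1776]
orientation: [0.0, 0.053, 0.999, 0.0]
force: [-0.6, -1.4, 1.1]
grip_width: 0.0002
gripper_force: 0.0
```

move_arm(increments=[[[-28, 29, 0], [0, 0, 0], 255], [[-57, 58, 0], [0, 0, 0], 255], [[-85, 87, 0], [0, 0, 0], 255], [[-85, 87, 0], [0, 0, 0], 255], [[-85, 87, 30], [0, 0, 0], 255]])

```text
t: 7.48
tool_pos: [0.6326, 0.2339, 0.1515]
orientation: [0.003, 0.052, 0.999, 0.001]
force: [1.2, -1.4, 1.0]
grip_width: 0.0006
gripper_force: 0.0
```

Run:
```python
from h import *
p,r,s=pan();print(s["t"],p,s["force"])
for a in np.arange(1.5,-0.01,-.1):
    u=np.array([-np.cos(a),np.sin(a)]);n=np.array([np.sin(a),np.cos(a)])
    h=7.5*abs(n[0])+17.5*abs(n[1]); print(round(a,2),(np.array([0,115])+72*u+(7.5+h)*n).round(0))
```

```text
7.4833 [ 39.1482459  187.38727054 151.475851  ] [ 1.20219852 -1.36072627  0.99762525]
1.5 [ 11. 188.]
1.4 [  5. 189.]
1.3 [ -1. 190.]
1.2 [ -7. 190.]
1.1 [-13. 189.]
1.0 [-19. 188.]
0.9 [-26. 186.]
0.8 [-32. 184.]
0.7 [-39. 181.]
0.6 [-45. 177.]
0.5 [-51. 173.]
0.4 [-56. 167.]
0.3 [-61. 162.]
0.2 [-65. 155.]
0.1 [-69. 148.]
-0.0 [-72. 140.]
```

move_arm(increments=[[[0, 0, 24], [0, 0, 0], 255], [[0, 0, 48], [0, 0, 0], 255], [[8, 1, 48], [0, 0, 0], 255], [[16, 2, 48], [0, 0, 0], 255], [[22, 3, 48], [0, 0, 0], 255]])

```text
t: 7.9
tool_pos: [0.6081, 0.2377, 0.1015]
orientation: [0.001, 0.053, 0.999, 0.0]
force: [2.3, -1.7, -1.5]
grip_width: 0.0004
gripper_force: 1.1
```

move_arm(increments=[[[8, 1, 0], [0, 0, 0], 255], [[14, 2, 0], [0, 0, 0], 255], [[20, 2, 0], [0, 0, 0], 255], [[26, 1, 0], [0, 0, 0], 255], [[32, 0, 0], [0, 0, 0], 255]])

```text
t: 8.32
tool_pos: [0.5766, 0.2411, 0.1002]
orientation: [0.0, 0.053, 0.999, 0.0]
force: [2.8, -0.7, 0.2]
grip_width: 0.0004
gripper_force: 1.0
```

Run:
```python
from h import *
p,r,s=pan();print(s["t"],p,s["force"])
```

```text
8.3167 [-17.30834295 188.70702764 100.18418008] [ 2.75078369 -0.69103587  0.24620204]
```

move_arm(increments=[[[8, -2, 0], [0, 0, 0], 255], [[14, -4, 0], [0, 0, 0], 255], [[21, -7, 0], [0, 0, 0], 255], [[27, -11, 0], [0, 0, 0], 255], [[33, -15, 0], [0, 0, 0], 255]])

```text
t: 8.73
tool_pos: [0.5419, 0.2293, 0.0996]
orientation: [-0.0, 0.053, 0.999, 0.0]
force: [2.6, 0.9, 1.0]
grip_width: 0.0001
gripper_force: 0.8
```

move_arm(increments=[[[5, -6, 0], [0, 0, 0], 255], [[10, -11, 0], [0, 0, 0], 255], [[14, -18, 0], [0, 0, 0], 255], [[16, -23, 0], [0, 0, 0], 255], [[18, -27, 0], [0, 0, 0], 255]])

```text
t: 9.15
tool_pos: [0.5216, 0.204, 0.0997]
orientation: [0.0, 0.053, 0.999, 0.0]
force: [2.1, 1.9, 0.6]
grip_width: 0.0003
gripper_force: 0.7
```

Run:
```python
from h import *
p,r,s=pan();print(s["t"],p,s["force"])
```

```text
9.15 [-68.06633841 145.96270959  99.69596181] [2.06537805 1.88498754 0.6151367 ]
```

move_arm(increments=[[[0, -1, 0], [0, 0, 0], 255], [[0, -2, 0], [0, 0, 0], 255], [[0, -3, 0], [0, 0, 0], 255], [[0, -4, 0], [0, 0, 0], 255], [[0, -4, 0], [0, 0, 0], 255]])

```text
t: 9.57
tool_pos: [0.5215, 0.2007, 0.0995]
orientation: [-0.0, 0.053, 0.999, -0.0]
force: [-0.1, 1.2, 0.6]
grip_width: 0.0003
gripper_force: 0.3
```

move_arm(increments=[[[0, 8, 0], [0, 0, 0], 255], [[0, 25, 0], [0, 0, 0], 255], [[20, 30, -35], [0, 0, 0], 255], [[55, 30, -70], [0, 0, 0], 255], [[90, 30, -80], [0, 0, 0], 255]])

```text
t: 9.98
tool_pos: [0.4373, 0.2407, 0.1818]
orientation: [0.001, 0.053, 0.999, 0.0]
force: [-0.3, 0.3, 0.8]
grip_width: 0.0004
gripper_force: 0.0
```

move_arm(increments=[[[30, 25, 0], [0, 0, 0], 255], [[60, 50, 0], [0, 0, 0], 255], [[90, 75, 0], [0, 0, 0], 255], [[120, 100, 0], [0, 0, 0], 255], [[120, 100, 0], [0, 0, 0], 255]])

```text
t: 10.4
tool_pos: [0.3241, 0.3558, 0.1793]
orientation: [-0.0, 0.051, 0.999, 0.001]
force: [-0.1, -1.0, 0.2]
grip_width: 0.0004
gripper_force: 0.0
```

Run:
```python
from h import *
p,r,s=pan();print(s["t"],p,s["force"])
c=bot.get_image("top");k=biggest(masks(c["img"])["yellow"],(165,190,230,260))
for uv in cv2.boxPoints(cv2.minAreaRect(k)): print("yel",((ray(c,uv,.105)@[1,1j]-T)*np.exp(-1j*TH)*1e3).round(1))
cv2.imwrite("pics/t4.png",cv2.resize(c["img"][130:285,140:410],None,fx=2.9,fy=2.9,interpolation=cv2.INTER_CUBIC)[:,:,::-1])
```

```text
10.4 [-280.52873507  276.06663965  179.31914227] [-0.12657066 -1.04786686  0.17721902]
yel (-89.9+118.9j)
yel (-38.4+120.6j)
yel (-38.4+115j)
yel (-89.8+113.3j)
```

View pics/t4.png

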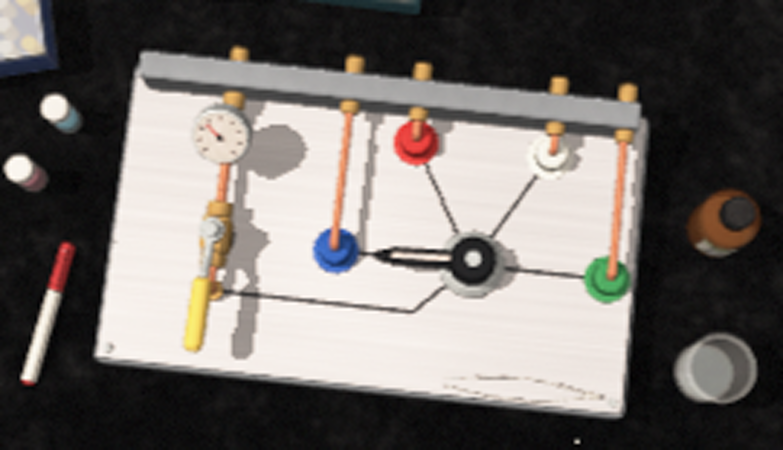

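The lever (213,230 to 193,345) is back in line with its tube, the pointer is still on blue, and the bystanders are in place. Handing in.

```bash
python3 -c "
from bench import bot
print(bot.finish_job())"
```

```text
the job is handed in; nothing more can be done
None
```

I shut the supply, turned the selector to within about 0.03 rad of the blue collar and reopened the supply to within about 0.04 rad of in line; the last picture shows all bystanders in place, and the job is handed in (no verdict was returned).

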